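Balance a long carton on a narrow parcel scale

TASK

Weigh the long sealed carton, which does not balance at its middle (small trial lifts will show where it does not tip): lift it level off the table and set it down gently, square across the narrow pan of the scale, midway along the pan, so that it balances there level on its own with both ends in the air. Never let the carton tip steeply or press hard on the scale, leave the other things where they are, and let go at the end.

Things in the scene. Friction and masses are not known exactly. Their poses are not given: they have to be found in the camera images.
- carton: The bar: a long sealed stiff kraft carton, 340 x 44 x 44 mm, blue tape round both ends, 0.4 to 0.6 kg. Origin: middle of its underside; x along its length, z up. A steel shaft is wedged fast inside, unseen: the balance point lies 30 to 85 mm from the middle along the length, towards one of the ends (not known which), centred across the width. Lies on the table at any yaw.
- carton_end_a (a point): Middle of the lower edge of the carton's +x end (170 mm from its origin).
- carton_end_b (a point): Middle of the lower edge of the carton's -x end (170 mm from its origin).
- scale: Spring parcel scale, fixed to the table: blue housing 150 (x) x 110 (y) mm, 52 mm high, round white dial on both x faces. Origin: middle of its underside, z up. Its weighing pan stands over it.
- pan_top (a point): Centre of the top face of the scale's narrow pan: flat black rubber strip, no lips, 90 mm long along its x, only 30 mm wide along its y, 85 mm above the table when empty, 33 mm above the housing. z up; axes parallel to the scale's. The carton lies across it, its length along this y axis. The pan stays level and only moves up and down.
- pan (a joint): How far the pan is pressed down, m: 0 empty, 0.015 at its stop; spring of 0.7 N per mm, so the carton alone presses it 5 to 9 mm.
- phone: Bystander: black phone lying flat, 150 x 72 x 9 mm, beside the scale. Origin: centre of underside.
- marker: Bystander: white marker pen with blue cap, 133 x 14 x 14 mm, lying beyond the scale. Origin: on its underside near the middle.
- label_roll: Bystander: pale blue label roll lying flat, 90 mm across, 30 mm high, beside the scale. Origin: centre of underside.
- packs_a: Bystander: stack of black packets, 125 x 100 x 48 mm. Origin: centre of underside.
- packs_b: Bystander: stack of black packets, 125 x 105 x 30 mm. Origin: centre of underside.
- tape_dispenser: Bystander: grey desk tape dispenser, 150 x 60 mm, 89 mm high. Origin: centre of underside.
- mug: Bystander: white mug, 80 mm across, 90 mm high. Origin: centre of underside.

How it is judged:
On the way, in this order (a step that is already met when the one before it is completed fails the run):
1. the carton is lifted level (within 5 degrees), both ends more than 6 mm clear of the table (height (world z) of each of carton_end_a, carton_end_b above 0.006 m and angle between carton's own z axis and vertical below 0.087 rad), for 0.2 s.
2. its weight comes onto the scale's pan, pressing it down more than 3 mm (value of joint pan above 0.003 m and contact force between carton and scale above 1.5 N), for 0.2 s.
At the end, for the whole second after the job is handed in: The carton lies on the pan alone, released and at rest: level within 5 degrees, its length within 0.2 rad of the pan's y axis, its middle line within 25 mm of the pan's centre along the pan's x, both ends more than 50 mm above the table, the pan pressed 4 to 12.5 mm (angle between carton's own z axis and vertical below 0.087 rad and value of joint pan between 0.004 and 0.0125 m and contact force between carton and scale above 2.5 N and height (world z) of each of carton_end_a, carton_end_b above 0.05 m and angle between the x axis of carton and the y axis of pan_top, either way round below 0.2 rad and z of carton in the frame of pan_top between -0.004 and 0.008 m and linear speed of carton below 0.02 m/s and angular speed of carton below 0.1 rad/s and x of carton in the frame of pan_top between -0.025 and 0.025 m); the robot touches nothing.
It fails at once if the carton tips more than 17 degrees (angle between carton's own z axis and vertical above 0.3 rad).
It fails at once if the carton presses on the scale with more than 16 N (contact force between carton and scale above 16 N).
It fails at once if the robot presses on the scale with more than 5 N (contact force between any of the fingers, the arm and scale above 5 N).
It fails at once if another thing on the table is moved more than 25 mm (distance of any of phone, marker, label_roll, packs_a, packs_b, tape_dispenser, mug from where it was at the start of the episode above 0.025 m).
It also fails if it takes over 72 s, if anything falls off the work surface, if the arm or the gripper's body presses on something with over 40 N, if the wrist force passes 120 N, or if a joint passes its speed limit or range.

ROBOT

A 6-joint arm with a two-finger parallel gripper is mounted at the origin on the work surface. World frame = base frame: x ahead of the robot, y to its left, z up, the work surface at z = 0. Lengths are in m, angles in rad, forces in N, time in s.
With the tool pointing down it reaches from about 0.35 to 0.975 m from the base axis. Payload 4.9 kg.
Tool frame: the origin (TCP) lies midway between the tips of the shut fingers; the grasp point (between the pads) lies 19 mm behind it (ctrl.tcp_to_grasp is the distance from the TCP to the grasp point, in m); z points along the fingers, y is the line along which they close (so a half turn about z gives the same grasp; the last joint's range is limited). The gripper opens to 85 mm and grips with 20 to 120 N. Pads are 22 mm wide; open, the fingers measure 114 mm over their backs; the gripper's body (76 mm by 85 mm) begins 54 mm behind the grasp point. The pads swing forward as they close: fully open they stand 13 mm farther back than shut.
Start: joints at [1.132, 0.053, 1.613, -0, 1.476, -0.119], TCP at [0.196, 0.593, 0.231] pointing down, gripper open.
Joint ranges: [-3.01, 3.01], [-1.01, 2.22], [0.06, 2.58], [-1.02, 4.17], [0.09, 2.62], [-3.14, 3.14]. Speed limits (rad/s): [2.57, 2.57, 3.14, 3.14, 3.14, 3.14].

INTERFACE

Orientations are given as a rotation vector (axis times angle).
In Python, from station import ctrl gives the robot as it stands.
- The arm moves only by the tool shift_gripper, called by a JSON object that holds its "fn" and its "kwargs", one argument or row to a line. Schema: {"type":"object","properties":{"segments":{"type":"object","properties":{"moves":{"type":"array","items":{"type":"array","items":{"type":"number"},"minItems":7,"maxItems":7},"minItems":1,"maxItems":20}},"additionalProperties":false,"required":["moves"]},"grip_n":{"type":"number"},"only":{"type":"string"},"quiet":{"type":"boolean"},"lines":{"type":"string"}},"required":["segments"],"additionalProperties":false}. segments is an object whose key "moves" holds a list of rows, 1 to 20 of them, each of 7 numbers: the finger opening in m, then dx, dy, dz in normalised numbers (1 is 0.6 m), then a rotation vector rx, ry, rz in a scale on which 1.0 is 2 pi rad; each row is the pose to reach, as a shift and turn from the pose commanded when the call began, along the tool's axes at that moment; what a row does not reach only later rows make up. A row lasts 1/12 s, in which the tool goes at most 0.0417 m and 0.125 rad, less where a joint would pass 70% of its speed; a pose out of reach is approached as far as the arm can. The fingers move at their own pace and stop on an object; grip_n is the grip in N (left out, the last holds). Time passes only in rows, so rows that do not move let the fingers close. The tool returns the time, the measured TCP pose, the force, the opening and the grip force at its end. only (a regular expression) keeps the lines of the reply that match it, lines (a string "A,B") keeps lines A to B, and quiet returns only ok. Shift and turn numbers lie between -1 and 1, and a call with a number outside is refused. Input that does not fit is refused with a message, and nothing moves.
- ctrl.get_obs(): the state, without advancing time (a new reading comes with each control period).
- ctrl.get_image(name): name is "side" or "top" or "wrist"; returns the picture (420x560x3 uint8, red, green, blue); there is no depth.
- ctrl.camera_params(name): a dict with "fx", "fy", "cx", "cy" (pixels), "k1" (the pictures are not rectified: a ray, as slopes to the right and down, at radius r is drawn at 1 + k1 r^2 times it, then the intrinsics apply), "T" (4x4, takes a point from camera to world coordinates); the wrist camera has in their place "tool_from_camera" (4x4, takes a point from camera to tool coordinates, whose origin is the TCP and whose axes are the flange's). Camera axes: x right, y down, z forward; pixel columns grow to the right and rows downward; lengths in m; the calibration is good to about 2 mm. A picture is of the moment at which its call begins: read the wrist's pose just before it. camera_params takes no time and is no camera call.
- ctrl.finish_job(): hands the job in; it is judged then, once.
The state is a dict: "t": time; "q": joint angles; "dq": joint speeds; "effort": joint torques, N m; "tool_pos": TCP position; "tool_rot": TCP orientation; "contact_force": force on the tool from outside, world axes, zero at the start; "wrist_torque": the same for the moment, N m; "opening": finger opening in m; "grip_force": force on a finger pad.
Only numpy, scipy, OpenCV 4.12 (cv2) and the standard library are available. Lean on these libraries where they do the work, as an engineer would, in place of code of your own. Each camera call takes 0.05 s, during which the arm holds its last target. There are 200 camera calls.

## Working session

There is one attempt and no reset: what is moved stays moved. The work goes in short steps, Python scripts to look and compute and a tool call to move; the robot and the scene stay as the last step left them, time stands still between calls to the robot, and variables do not carry over. Pictures are saved under pics/ and viewed, at most 10 in all, crops included, and the job is handed in when it is done.

```bash
ls; mkdir -p pics
```

Run:
```python
from station import ctrl
import cv2
o=ctrl.get_obs(); print(o['t'],o['tool_pos'],o['tool_rot'],ctrl.tcp_to_grasp)
for n in("top","side"):
    im=ctrl.get_image(n); cv2.imwrite(f"pics/{n}0.png",im[:,:,::-1])
    print(n,ctrl.camera_params(n))
print(ctrl.camera_params("wrist"))
```

```text
pics
station.py
0.0 [0.19623115 0.59275357 0.23007354] [-5.00086970e-01 -3.10098643e+00  3.04531482e-03] 0.0187
top {'fx': 514.5886021777219, 'fy': 514.5886021777219, 'cx': 271.76273929589917, 'cy': 201.72798397572996, 'k1': -0.16253282194772642, 'T': array([[ 0.02161857, -0.98393687,  0.17720294,  0.31263511],
       [-0.99974212, -0.02004333,  0.01067493, -0.05657449],
       [-0.00695172, -0.17738802, -0.98411644,  1.41876025],
       [ 0.        ,  0.        ,  0.        ,  1.        ]])}
side {'fx': 405.83219318808096, 'fy': 405.83219318808096, 'cx': 280.2006906185113, 'cy': 205.58930883855493, 'k1': -0.03389159102531747, 'T': array([[-0.98046556, -0.12530289,  0.15161288,  0.3955776 ],
       [-0.19616682,  0.67917477, -0.70727662,  0.69107306],
       [-0.01434784, -0.72320178, -0.69048774,  0.78053532],
       [ 0.        ,  0.        ,  0.        ,  1.        ]])}
{'fx': 293.7570669285952, 'fy': 293.7570669285952, 'cx': 278.22287354651314, 'cy': 211.2607699394107, 'k1': 0.0074354805293266055, 'tool_from_camera': array([[-4.92929544e-05, -9.55919091e-01, -2.93630192e-01,
         7.50575244e-02],
       [ 9.99999995e-01, -2.05951668e-05, -1.00826284e-04,
         6.05739769e-04],
       [ 9.03344067e-05, -2.93630195e-01,  9.55919087e-01,
        -1.42758717e-01],
       [ 0.00000000e+00,  0.00000000e+00,  0.00000000e+00,
         1.00000000e+00]])}
```

View pics/top0.png

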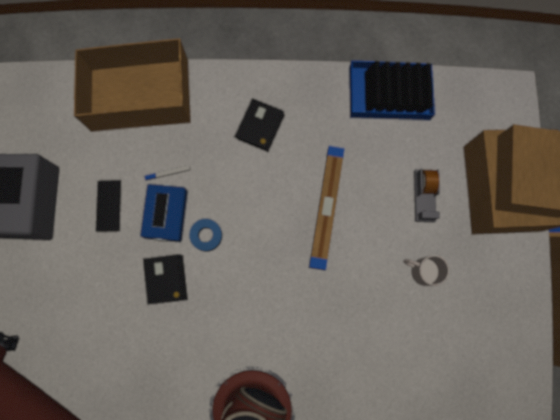

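View pics/side0.png

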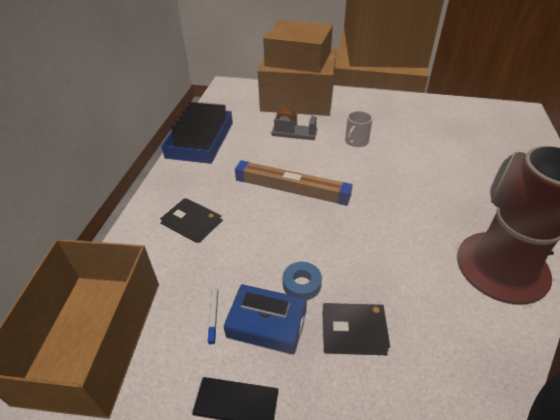

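Top view: the carton runs from (336,150) to (318,267), blue tape at both ends. The scale is at (163,212) with its black pan at (161,210), long along the image's vertical. The label roll is at (206,235), phone (108,205), marker (167,173). The side view shows the carton from (240,172) to (347,193), and the pan at (266,304).

Create h.py:
```python
import numpy as np, cv2
from station import ctrl
def ray(n,uv):
    p=ctrl.camera_params(n); T=p["T"]
    uv=np.atleast_2d(np.float64(uv)); K=np.array([[p["fx"],0,p["cx"]],[0,p["fy"],p["cy"]],[0,0,1]])
    s=cv2.undistortPoints(uv[:,None],K,np.array([p["k1"],0,0,0]))[:,0]
    d=np.c_[s,np.ones(len(s))]@T[:3,:3].T
    return T[:3,3],d
def plane(n,uv,z):
    o,d=ray(n,uv); return o+d*((z-o[2])/d[:,2:])
def tri(a,b):
    o1,d1=ray("top",a);o2,d2=ray("side",b)
    A=np.c_[d1[0],-d2[0]]; s=np.linalg.lstsq(A,o2-o1,rcond=None)[0]
    p,q=o1+s[0]*d1[0],o2+s[1]*d2[0]
    return (p+q)/2,np.linalg.norm(p-q)
def blobs(m,box,amin=15):
    x0,y0,x1,y1=box; k=np.zeros_like(m); k[y0:y1,x0:x1]=m[y0:y1,x0:x1]
    c=cv2.findContours(k,cv2.RETR_EXTERNAL,cv2.CHAIN_APPROX_NONE)[0]
    return [x for x in c if cv2.contourArea(x)>amin]
```

Create m.py:
```python
from h import *
def cen(c): m=cv2.moments(c); return np.array([m["m10"]/m["m00"],m["m01"]/m["m00"]])
R={}
for n,bc,bs in(("top",(300,140,352,278),(135,178,192,248)),("side",(225,155,360,208),(222,282,310,352))):
    im=cv2.imread(f"pics/{n}0.png"); h=cv2.cvtColor(im,cv2.COLOR_BGR2HSV)
    blue=cv2.inRange(h,(100,120,40),(130,255,255))
    e=blobs(blue,bc); print(n,"ends",[(cen(c).round(1),cv2.contourArea(c)) for c in e])
    kraft=cv2.inRange(h,(5,70,50),(28,255,255))
    full=cv2.morphologyEx(blue|kraft,cv2.MORPH_CLOSE,np.ones((9,9)))
    c=max(blobs(full,bc),key=cv2.contourArea); r=cv2.minAreaRect(c); print("carton",r,cv2.boxPoints(r).round(1).tolist())
    s=max(blobs(blue,bs),key=cv2.contourArea); hull=cv2.convexHull(s)
    k=np.zeros(blue.shape,np.uint8); cv2.drawContours(k,[hull],-1,255,-1); k=cv2.erode(k,np.ones((7,7)))
    dark=cv2.inRange(h[:,:,2],0,60)&k
    d=max(blobs(dark,bs),key=cv2.contourArea); r=cv2.minAreaRect(d); print("pan",r,cv2.boxPoints(r).round(1).tolist(),cen(d))
    R[n]=(cen(d),cv2.boxPoints(cv2.minAreaRect(c)).mean(0))
    if n=="top":
        bx=plane(n,cv2.boxPoints(cv2.minAreaRect(c)),.044); print(bx.round(3))
        px=plane(n,cv2.boxPoints(r),.085); print(px.round(3),px.mean(0))
    im2=im.copy(); cv2.drawContours(im2,[c,d],-1,(0,255,0),1); b=bs
    cv2.imwrite(f"pics/chk_{n}.png",cv2.resize(im2[140:350 if n=="side" else 290,130:360],None,fx=2.8,fy=2.8))
print("pan tri",tri(R["top"][0],R["side"][0])); print("carton tri",tri(R["top"][1],R["side"][1]))
```

```bash
python3 m.py;python3 -c "
import cv2,numpy as np
a=cv2.imread('pics/chk_top.png');b=cv2.imread('pics/chk_side.png');s=np.zeros((max(len(a),len(b)),a.shape[1]+b.shape[1],3),np.uint8);s[:len(a),:a.shape[1]]=a;s[:len(b),a.shape[1]:]=b;cv2.imwrite('pics/chk.png',cv2.resize(s,None,fx=.62,fy=.62))"
```

```text
(no output)
```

View pics/chk.png

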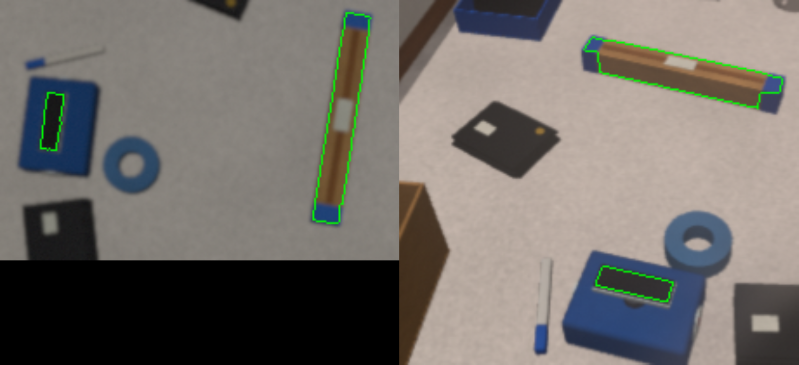

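Masks fit both views: the pan measures 89 x 30 mm at (0.525, 0.255), about 80-85 mm high. The carton measures 337 x 46 mm, centred at (0.550, -0.192), yaw about -0.14.

Create d.py:
```python
# d.py x y z yaw(of tool y axis): shift and turn from the present pose, in tool axes
import sys
from h import *
from scipy.spatial.transform import Rotation as Ro
x,y,z,a=map(float,sys.argv[1:5]); o=ctrl.get_obs(); R=Ro.from_rotvec(o["tool_rot"])
Y=np.array([np.cos(a),np.sin(a),0]);Z=np.array([0,0,-1.]);X=np.cross(Y,Z)
G=Ro.from_matrix(np.c_[X,Y,Z])
print("d",R.inv().apply(np.array([x,y,z])-o["tool_pos"]).round(4),"r",(R.inv()*G).as_rotvec().round(4),"F",o["contact_force"].round(2),"M",o["wrist_torque"].round(3),"t",o["t"])
```

```bash
python3 d.py 0.55 -0.192 0.16 1.43; python3 d.py 0.525 0.255 0.2 -0.058
```

```text
d [-0.5826 -0.6336  0.0712] r [-0.0018 -0.0004 -0.179 ] F [ 0.36 -0.36  0.43] M [-0.063  0.003  0.031] t 0.1
d [-0.4183 -0.2172  0.0305] r [-1.700e-03  1.000e-03  1.309e+00] F [ 0.36 -0.36  0.43] M [-0.063  0.003  0.031] t 0.1
```

Careful with the scale: shifts go in shares of 0.6 m and turns go in shares of 2 pi rad. That gives: -0.32 m is -0.5333, -0.3 m is -0.5, -0.179 rad is -0.0285.

{"fn": "shift_gripper", "kwargs": {
  "segments": {"moves":[[0.085, -0.5, -0.5333, 0, 0, 0, -0.0285], [0.085, -0.5, -0.5333, 0, 0, 0, -0.0285], [0.085, -0.5, -0.5333, 0, 0, 0, -0.0285], [0.085, -0.5, -0.5333, 0, 0, 0, -0.0285], [0.085, -0.5, -0.5333, 0, 0, 0, -0.0285], [0.085, -0.5, -0.5333, 0, 0, 0, -0.0285], [0.085, -0.5, -0.5333, 0, 0, 0, -0.0285], [0.085, -0.5, -0.5333, 0, 0, 0, -0.0285], [0.085, -0.5, -0.5333, 0, 0, 0, -0.0285], [0.085, -0.5, -0.5333, 0, 0, 0, -0.0285], [0.085, -0.5, -0.5333, 0, 0, 0, -0.0285]]},
  "grip_n": 40
}}

```text
t: 1.02
tool_pos: [0.3814, 0.1919, 0.231]
tool_rot: [0.226, 3.133, -0.002]
contact_force: [0.4, 0.2, -1.2]
opening: 0.085
grip_force: 0.0
```

```bash
python3 d.py 0.55 -0.192 0.16 1.43
```

```text
d [-0.2218 -0.3557  0.0715] r [-0.0012  0.0005 -0.003 ] F [ 0.41  0.19 -1.21] M [ 0.026  0.032 -0.027] t 1.0167
```

In the tool's units: -0.355 m is -0.5917, -0.221 m is -0.3683.

{"fn": "shift_gripper", "kwargs": {
  "segments": {"moves":[[0.085, -0.3683, -0.5917, 0.1167, 0, 0, 0], [0.085, -0.3683, -0.5917, 0.1167, 0, 0, 0], [0.085, -0.3683, -0.5917, 0.1167, 0, 0, 0], [0.085, -0.3683, -0.5917, 0.1167, 0, 0, 0], [0.085, -0.3683, -0.5917, 0.1167, 0, 0, 0], [0.085, -0.3683, -0.5917, 0.1167, 0, 0, 0], [0.085, -0.3683, -0.5917, 0.1167, 0, 0, 0], [0.085, -0.3683, -0.5917, 0.1167, 0, 0, 0], [0.085, -0.3683, -0.5917, 0.1167, 0, 0, 0], [0.085, -0.3683, -0.5917, 0.1167, 0, 0, 0], [0.085, -0.3683, -0.5917, 0.1167, 0, 0, 0], [0.085, -0.3683, -0.5917, 0.1167, 0, 0, 0]]}
}}

```text
t: 2.02
tool_pos: [0.5494, -0.1893, 0.1597]
tool_rot: [-0.226, -3.131, -0.001]
contact_force: [-0.5, -0.1, -0.5]
opening: 0.0848
grip_force: 0.0
```

```bash
python3 d.py 0.55 -0.192 0.014 1.43
```

Run:
```python
from h import *
im=ctrl.get_image("wrist"); cv2.imwrite("pics/w1.png",im[:,:,::-1])
```

```text
d [-0.0014 -0.0027  0.1457] r [ 0.0008 -0.0027 -0.0034] F [-0.48 -0.11 -0.49] M [0.008 0.055 0.003] t 2.0167
```

View pics/w1.png

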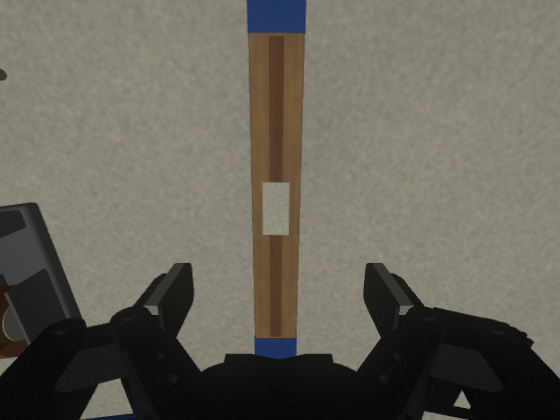

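Wrist view: the carton is vertical in the image with its centre line at column 276, midway between the fingers (192 and 365), and its label at (276,209). The tool is aligned, so I'll descend and grip.

In the tool's units: 0.145 m is 0.2417, -0.001 m is -0.0017.

{"fn": "shift_gripper", "kwargs": {
  "segments": {"moves":[[0.085, -0.0017, -0.0017, 0.0667, 0, 0, 0], [0.085, -0.0017, -0.0017, 0.1333, 0, 0, 0], [0.085, -0.0017, -0.0017, 0.1917, 0, 0, 0], [0.085, -0.0017, -0.0017, 0.225, 0, 0, 0], [0.085, -0.0017, -0.0017, 0.2417, 0, 0, 0], [0.07, -0.0017, -0.0017, 0.2417, 0, 0, 0], [0.05, -0.0017, -0.0017, 0.2417, 0, 0, 0], [0.03, -0.0017, -0.0017, 0.2417, 0, 0, 0], [0.03, -0.0017, -0.0017, 0.2417, 0, 0, 0], [0.03, -0.0017, -0.0017, 0.2417, 0, 0, 0], [0.03, -0.0017, -0.0017, 0.2417, 0, 0, 0], [0.03, -0.0017, -0.0017, 0.2417, 0, 0, 0]]},
  "grip_n": 60
}}

```text
t: 3.07
tool_pos: [0.5529, -0.1899, 0.0199]
tool_rot: [0.22, 3.129, -0.005]
contact_force: [-1.0, -1.0, 6.8]
opening: 0.043
grip_force: 65.0
```

```bash
python3 d.py 0.55 -0.192 0.014 1.43
```

```text
d [ 0.0026 -0.0024  0.0059] r [-0.0026  0.0055  0.0006] F [-1.04 -1.03  6.83] M [-0.37   0.183  0.206] t 3.0667
```

{"fn": "shift_gripper", "kwargs": {
  "segments": {"moves":[[0.03, 0, 0, -0.0017, 0, 0, 0], [0.03, 0, 0, -0.0033, 0, 0, 0], [0.03, 0, 0, -0.005, 0, 0, 0], [0.03, 0, 0, -0.0067, 0, 0, 0], [0.03, 0, 0, -0.0083, 0, 0, 0], [0.03, 0, 0, -0.01, 0, 0, 0], [0.03, 0, 0, -0.01, 0, 0, 0], [0.03, 0, 0, -0.01, 0, 0, 0], [0.03, 0, 0, -0.01, 0, 0, 0], [0.03, 0, 0, -0.01, 0, 0, 0]]}
}}

```text
t: 3.9
tool_pos: [0.5502, -0.1882, 0.0219]
tool_rot: [-0.221, -3.133, -0.001]
contact_force: [0.3, -0.5, -4.9]
opening: 0.0428
grip_force: 63.6
```

```bash
python3 d.py 0.55 -0.192 0.014 1.43
```

```text
d [-0.0004 -0.0037  0.0079] r [ 0.0004 -0.0008 -0.0001] F [ 0.26 -0.52 -4.93] M [-0.066 -0.242  0.057] t 3.9
```

Create avg.py:
```python
from h import *
F=[];M=[]
for i in range(6):
    im=ctrl.get_image("side"); o=ctrl.get_obs(); F.append(o["contact_force"]); M.append(o["wrist_torque"])
print(np.mean(F,0).round(2),np.std(F,0).round(2),np.mean(M,0).round(3),np.std(M,0).round(3),o["tool_pos"].round(4),o["t"])
import sys
if len(sys.argv)>1: cv2.imwrite(sys.argv[1],cv2.resize(im[120:240,200:380],None,fx=4,fy=4)[:,:,::-1])
```

```bash
python3 avg.py pics/s1.png
```

```text
[ 0.25  0.21 -4.98] [0.52 0.44 0.31] [-0.022 -0.222 -0.002] [0.014 0.02  0.04 ] [ 0.5505 -0.1884  0.0223] 4.2
```

View pics/s1.png

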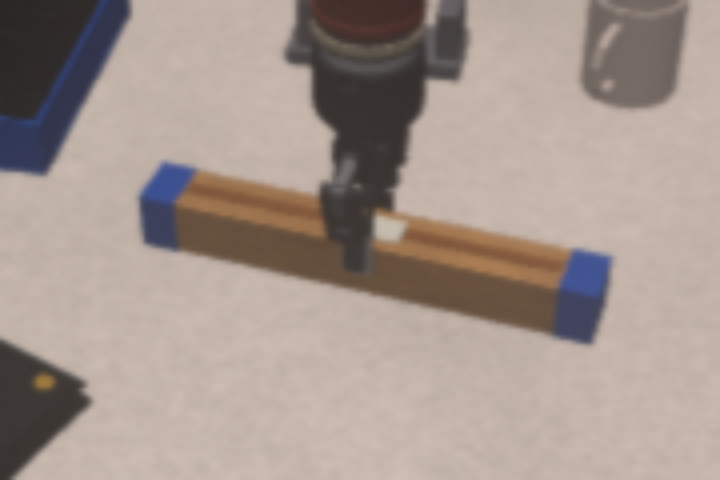

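Side crop: the carton is barely off the table (lifted about 2 mm), gripped at its middle (355,230), with no visible tilt. The wrist moment (about -0.25 N m at 5 N) puts the balance point about 50 mm towards the near end (-x, tool +x). I'll set it down and regrip there.

In the tool's units: 0.05 m is 0.0833, 0.035 m is 0.0583.

{"fn": "shift_gripper", "kwargs": {
  "segments": {"moves":[[0.03, 0, 0, 0.0033, 0, 0, 0], [0.03, 0, 0, 0.0067, 0, 0, 0], [0.06, 0, 0, 0.0083, 0, 0, 0], [0.065, 0, 0, 0.0067, 0, 0, 0], [0.065, 0, 0, 0.0067, 0, 0, 0], [0.065, 0.025, 0, 0.0067, 0, 0, 0], [0.065, 0.0583, 0, 0.0067, 0, 0, 0], [0.065, 0.0833, 0, 0.0067, 0, 0, 0], [0.065, 0.0833, 0, 0.0067, 0, 0, 0], [0.065, 0.0833, 0, 0.0067, 0, 0, 0]]}
}}

```text
t: 5.03
tool_pos: [0.5011, -0.1815, 0.0186]
tool_rot: [0.222, 3.133, -0.0]
contact_force: [0.7, -0.1, -0.6]
opening: 0.0651
grip_force: 0.0
```

```bash
python3 avg.py
```

```text
[-0.27  0.27 -0.03] [0.53 0.34 0.25] [ 0.01  -0.001 -0.004] [0.03  0.029 0.026] [ 0.5018 -0.1817  0.0186] 5.3333
```

{"fn": "shift_gripper", "kwargs": {
  "segments": {"moves":[[0.05, 0, 0, 0, 0, 0, 0], [0.03, 0, 0, 0, 0, 0, 0], [0.03, 0, 0, 0, 0, 0, 0], [0.03, 0, 0, 0, 0, 0, 0], [0.03, 0, 0, 0, 0, 0, 0], [0.03, 0, 0, -0.0033, 0, 0, 0], [0.03, 0, 0, -0.0067, 0, 0, 0], [0.03, 0, 0, -0.01, 0, 0, 0], [0.03, 0, 0, -0.0133, 0, 0, 0], [0.03, 0, 0, -0.0167, 0, 0, 0], [0.03, 0, 0, -0.02, 0, 0, 0], [0.03, 0, 0, -0.02, 0, 0, 0], [0.03, 0, 0, -0.02, 0, 0, 0], [0.03, 0, 0, -0.02, 0, 0, 0]]}
}}

```text
t: 6.5
tool_pos: [0.501, -0.1814, 0.0303]
tool_rot: [-0.221, -3.134, -0.0]
contact_force: [0.3, -1.0, -5.3]
opening: 0.0429
grip_force: 63.5
```

```bash
python3 avg.py pics/s2.png
```

```text
[-0.09 -0.15 -5.26] [0.55 0.42 0.56] [ 0.008  0.026 -0.006] [0.036 0.029 0.031] [ 0.5009 -0.1814  0.0302] 6.8
```

View pics/s2.png

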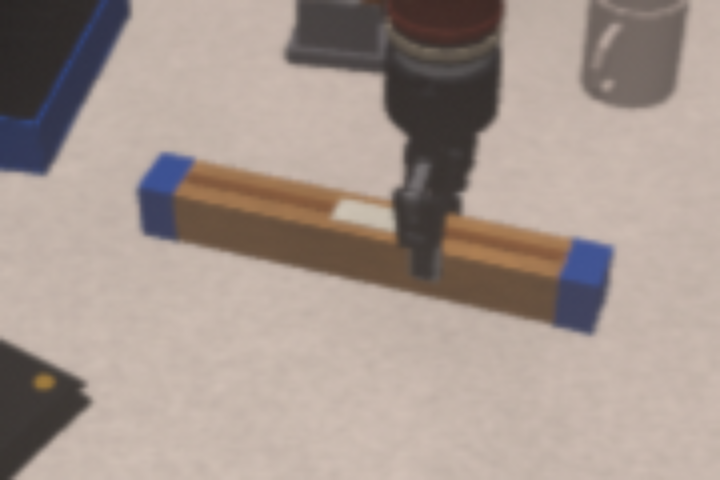

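Side crop: both ends have risen about 8 px evenly (about 12 mm), so the carton is level. The residual moment of +0.026 N m puts the balance point about 5 mm beyond the grip towards tool -x. I'll carry it from here and allow for that offset.

{"fn": "shift_gripper", "kwargs": {
  "segments": {"moves":[[0.03, 0, 0, -0.005, 0, 0, 0], [0.03, 0, 0, -0.0167, 0, 0, 0], [0.03, 0, 0, -0.0417, 0, 0, 0], [0.03, 0, 0, -0.075, 0, 0, 0], [0.03, 0, 0, -0.1167, 0, 0, 0], [0.03, 0, 0, -0.1583, 0, 0, 0], [0.03, 0, 0, -0.2, 0, 0, 0], [0.03, 0, 0, -0.2333, 0, 0, 0], [0.03, 0, 0, -0.2583, 0, 0, 0], [0.03, 0, 0, -0.275, 0, 0, 0], [0.03, 0, 0, -0.2833, 0, 0, 0], [0.03, 0, 0, -0.2833, 0, 0, 0], [0.03, 0, 0, -0.2833, 0, 0, 0]]},
  "grip_n": 80
}}

```text
t: 7.88
tool_pos: [0.5006, -0.1812, 0.1995]
tool_rot: [-0.221, -3.133, -0.001]
contact_force: [1.1, -0.8, -4.9]
opening: 0.0426
grip_force: 86.7
```

```bash
python3 avg.py; python3 d.py 0.5255 0.2603 0.2 -0.058
```

```text
[ 0.09  0.25 -5.06] [0.34 0.58 0.28] [0.014 0.02  0.005] [0.029 0.029 0.024] [ 0.5006 -0.1812  0.1993] 8.1833
d [ 3.730e-02  4.406e-01 -4.000e-04] r [-7.000e-04 -1.800e-03  1.488e+00] F [ 0.35  0.31 -5.02] M [ 0.055 -0.015 -0.001] t 8.1833
```

In the tool's units: 0.415 m is 0.6917, 0.405 m is 0.675, 0.02 rad is 0.0032.

{"fn": "shift_gripper", "kwargs": {
  "segments": {"moves":[[0.03, 0, 0.0083, 0, 0, 0, 0.0032], [0.03, 0.0017, 0.025, 0, 0, 0, 0.0095], [0.03, 0.005, 0.05, 0, 0, 0, 0.0191], [0.03, 0.0083, 0.0833, 0, 0, 0, 0.0302], [0.03, 0.0117, 0.125, 0, 0, 0, 0.043], [0.03, 0.015, 0.1667, 0, 0, 0, 0.0557], [0.03, 0.0183, 0.2083, 0, 0, 0, 0.0684], [0.03, 0.0217, 0.25, 0, 0, 0, 0.0812], [0.03, 0.025, 0.2917, 0, 0, 0, 0.0939], [0.03, 0.0283, 0.3333, 0, 0, 0, 0.1066], [0.03, 0.0317, 0.375, 0, 0, 0, 0.1194], [0.03, 0.035, 0.4167, 0, 0, 0, 0.1321], [0.03, 0.0383, 0.4583, 0, 0, 0, 0.1448], [0.03, 0.0417, 0.5, 0, 0, 0, 0.1576], [0.03, 0.045, 0.5417, 0, 0, 0, 0.1703], [0.03, 0.0483, 0.5833, 0, 0, 0, 0.183], [0.03, 0.0517, 0.6167, 0, 0, 0, 0.1942], [0.03, 0.055, 0.65, 0, 0, 0, 0.2037], [0.03, 0.0567, 0.675, 0, 0, 0, 0.2133], [0.03, 0.0583, 0.6917, 0, 0, 0, 0.2196]]}
}}

```text
t: 9.85
tool_pos: [0.5243, 0.236, 0.1998]
tool_rot: [-2.166, -2.274, 0.0]
contact_force: [0.5, -0.6, -5.4]
opening: 0.0427
grip_force: 86.6
```

```bash
python3 d.py 0.5255 0.2603 0.2 -0.058
```

```text
d [ 0.0242  0.0023 -0.0002] r [-0.0007 -0.0003  0.1067] F [ 0.54 -0.57 -5.38] M [ 0.02   0.002 -0.015] t 9.85
```

In the tool's units: 0.06 m is 0.1, 0.055 m is 0.0917, 0.107 rad is 0.017.

{"fn": "shift_gripper", "kwargs": {
  "segments": {"moves":[[0.03, 0.0133, 0.0017, 0.0083, 0, 0, 0.0064], [0.03, 0.0267, 0.0033, 0.025, 0, 0, 0.0119], [0.03, 0.0367, 0.0033, 0.05, 0, 0, 0.0159], [0.03, 0.04, 0.0033, 0.075, 0, 0, 0.017], [0.03, 0.04, 0.0033, 0.0917, 0, 0, 0.017], [0.03, 0.04, 0.0033, 0.1, 0, 0, 0.017], [0.03, 0.04, 0.0033, 0.1, 0, 0, 0.017], [0.03, 0.04, 0.0033, 0.1, 0, 0, 0.017]]}
}}

```text
t: 10.52
tool_pos: [0.5255, 0.2583, 0.1404]
tool_rot: [2.284, 2.157, -0.0]
contact_force: [0.2, 0.1, -5.7]
opening: 0.0425
grip_force: 86.6
```

```bash
python3 avg.py;python3 d.py 0.5255 0.2603 0.104 -0.058
```

Run:
```python
from h import *
a=ctrl.get_image("top")[150:275,80:280];b=ctrl.get_image("side")[240:365,180:380]
cv2.imwrite("pics/p1.png",cv2.resize(np.hstack([a,b]),None,fx=2,fy=2,interpolation=cv2.INTER_CUBIC)[:,:,::-1])
```

```text
[ 0.07  0.17 -4.87] [0.26 0.48 0.21] [ 0.014  0.003 -0.01 ] [0.029 0.026 0.018] [0.5259 0.2585 0.1413] 10.8167
d [ 0.0017 -0.0006  0.0373] r [ 0.0015 -0.0006  0.0009] F [-0.1   0.55 -4.82] M [ 0.023  0.006 -0.006] t 10.8167
```

View pics/p1.png

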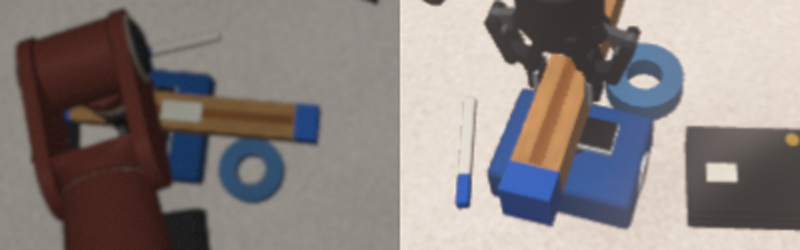

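Top half: the carton lies across the scale, and its blue far end is clear of the label roll at (252,170). Side half: it crosses the pan squarely, with black pan showing at (600,135) and fingers well above the housing. I'll lower it.

In the tool's units: 0.037 m is 0.0617, 0.03 m is 0.05.

{"fn": "shift_gripper", "kwargs": {
  "segments": {"moves":[[0.03, 0, -0.0008, 0.0083, 0, 0, 0], [0.03, 0.0017, -0.0008, 0.0217, 0, 0, 0], [0.03, 0.0017, -0.0008, 0.0333, 0, 0, 0], [0.03, 0.0017, -0.0008, 0.0433, 0, 0, 0], [0.03, 0.0017, -0.0008, 0.05, 0, 0, 0], [0.03, 0.0017, -0.0008, 0.0533, 0, 0, 0], [0.03, 0.0017, -0.0008, 0.0567, 0, 0, 0], [0.03, 0.0017, -0.0008, 0.0583, 0, 0, 0], [0.03, 0.0017, -0.0008, 0.06, 0, 0, 0], [0.03, 0.0017, -0.0008, 0.0617, 0, 0, 0], [0.03, 0.0017, -0.0008, 0.0617, 0, 0, 0], [0.03, 0.0017, -0.0008, 0.0617, 0, 0, 0]]}
}}

```text
t: 11.92
tool_pos: [0.5251, 0.2595, 0.1036]
tool_rot: [2.284, 2.157, 0.001]
contact_force: [-0.3, -1.1, -4.0]
opening: 0.0427
grip_force: 86.6
```

```bash
python3 avg.py
```

```text
[ 0.49  0.21 -4.54] [0.52 0.5  0.44] [ 0.018 -0.049  0.002] [0.034 0.026 0.026] [0.525  0.2595 0.1034] 12.2167
```

{"fn": "shift_gripper", "kwargs": {
  "segments": {"moves":[[0.03, 0, 0, 0.0017, 0, 0, 0], [0.03, 0, 0, 0.0033, 0, 0, 0], [0.03, 0, 0, 0.005, 0, 0, 0], [0.03, 0, 0, 0.005, 0, 0, 0], [0.03, 0, 0, 0.005, 0, 0, 0]]}
}}

```text
t: 12.63
tool_pos: [0.5251, 0.2596, 0.1006]
tool_rot: [2.284, 2.157, 0.001]
contact_force: [-0.0, -0.6, -2.9]
opening: 0.0426
grip_force: 86.7
```

```bash
python3 avg.py
```

```text
[-0.41  0.17 -2.65] [0.13 0.23 0.29] [ 0.008 -0.002 -0.023] [0.02  0.035 0.026] [0.5251 0.2595 0.1005] 12.9333
```

In the tool's units: 0.0035 m is 0.0058, 0.003 m is 0.005.

{"fn": "shift_gripper", "kwargs": {
  "segments": {"moves":[[0.03, 0, 0, 0.0017, 0, 0, 0], [0.03, 0, 0, 0.0033, 0, 0, 0], [0.03, 0, 0, 0.005, 0, 0, 0], [0.03, 0, 0, 0.0058, 0, 0, 0], [0.03, 0, 0, 0.0058, 0, 0, 0], [0.03, 0, 0, 0.0058, 0, 0, 0], [0.03, 0, 0, 0.0058, 0, 0, 0]]},
  "grip_n": 40
}}

```text
t: 13.52
tool_pos: [0.5251, 0.2596, 0.0971]
tool_rot: [2.284, 2.157, 0.001]
contact_force: [-0.0, -0.7, -1.0]
opening: 0.0424
grip_force: 87.0
```

```bash
python3 avg.py
```

```text
[-0.41  0.44 -0.42] [0.32 0.73 0.42] [ 0.005  0.014 -0.014] [0.019 0.04  0.025] [0.5251 0.2595 0.0969] 13.8167
```

{"fn": "shift_gripper", "kwargs": {
  "segments": {"moves":[[0.046, 0, 0, 0, 0, 0, 0], [0.05, 0, 0, 0, 0, 0, 0]]},
  "grip_n": 30
}}

```text
t: 13.98
tool_pos: [0.5251, 0.2595, 0.0969]
tool_rot: [2.284, 2.157, 0.0]
contact_force: [-0.1, 0.4, 1.0]
opening: 0.05
grip_force: 0.0
```

Run:
```python
from h import *
b=ctrl.get_image("side")[220:370,180:380]
cv2.imwrite("pics/r1.png",cv2.resize(b,None,fx=3,fy=3,interpolation=cv2.INTER_CUBIC)[:,:,::-1])
```

```text
(no output)
```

View pics/r1.png

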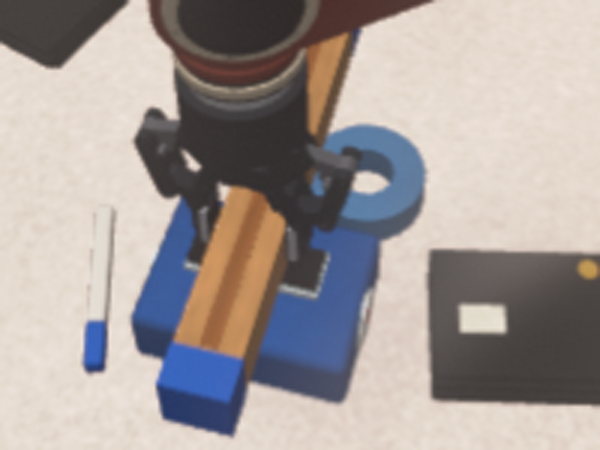

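The fingers are open and the carton rests across the pan, its blue near end at (200,385). I'll check that it stays put, then withdraw upwards.

Create e.py:
```python
from h import *
for i in range(3):
    im=ctrl.get_image("side"); h=cv2.cvtColor(im,cv2.COLOR_RGB2HSV)
    m=cv2.inRange(h,(100,150,130),(130,255,255)); c=blobs(m,(225,325,268,370),30)
    print([cv2.minAreaRect(x)[0] for x in c],ctrl.get_obs()["t"])
```

```bash
python3 e.py
```

```text
[(246.08827209472656, 344.1470642089844)] 14.0833
[(246.20591735839844, 344.1764831542969)] 14.1333
[(246.08827209472656, 344.1470642089844)] 14.1833
```

{"fn": "shift_gripper", "kwargs": {
  "segments": {"moves":[[0.055, 0, 0, 0, 0, 0, 0], [0.06, 0, 0, 0, 0, 0, 0], [0.065, 0, 0, 0, 0, 0, 0], [0.065, 0, 0, 0, 0, 0, 0], [0.065, 0, 0, 0, 0, 0, 0]]}
}}

```text
t: 14.6
tool_pos: [0.5249, 0.2595, 0.0968]
tool_rot: [2.284, 2.157, -0.0]
contact_force: [-0.1, -0.4, 0.4]
opening: 0.0654
grip_force: 0.0
```

```bash
python3 e.py
```

```text
[(246.20591735839844, 344.1764831542969)] 14.65
[(246.20591735839844, 344.1764831542969)] 14.7
[(246.11477661132812, 344.26226806640625)] 14.75
```

Stable. Withdrawing.

In the tool's units: -0.15 m is -0.25, -0.13 m is -0.2167.

{"fn": "shift_gripper", "kwargs": {
  "segments": {"moves":[[0.075, 0, 0, -0.0033, 0, 0, 0], [0.075, 0, 0, -0.0133, 0, 0, 0], [0.075, 0, 0, -0.0333, 0, 0, 0], [0.075, 0, 0, -0.0667, 0, 0, 0], [0.075, 0, 0, -0.1167, 0, 0, 0], [0.075, 0, 0, -0.1667, 0, 0, 0], [0.075, 0, 0, -0.2167, 0, 0, 0], [0.075, 0, 0, -0.25, 0, 0, 0], [0.075, 0, 0, -0.25, 0, 0, 0], [0.075, 0, 0, -0.25, 0, 0, 0], [0.075, 0, 0, -0.25, 0, 0, 0], [0.075, 0, 0, -0.25, 0, 0, 0]]}
}}

```text
t: 15.75
tool_pos: [0.5241, 0.2592, 0.2449]
tool_rot: [-2.283, -2.156, 0.005]
contact_force: [-0.4, -0.0, -0.8]
opening: 0.075
grip_force: 0.0
```

```bash
python3 e.py
```

Run:
```python
from h import *
a=ctrl.get_image("top")[130:280,80:280];b=ctrl.get_image("side")[220:370,180:380]
cv2.imwrite("pics/f1.png",cv2.resize(np.hstack([a,b]),None,fx=2,fy=2,interpolation=cv2.INTER_CUBIC)[:,:,::-1])
```

```text
[(246.2353515625, 344.0588684082031)] 15.8
[(246.2353515625, 344.0588684082031)] 15.85
[(246.2353515625, 344.0588684082031)] 15.9
```

View pics/f1.png

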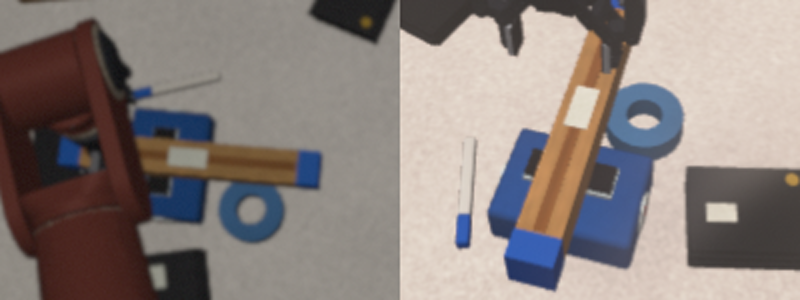

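The carton rests across the middle of the pan, with pan showing on both sides of it (about (167,133) and (158,185) in the top half). It is still and level, and the gripper is clear.

```bash
python3 -c "
from station import ctrl
print(ctrl.finish_job())"
```

```text
the job is handed in; nothing more can be done
None
```

The carton was resting still and level across the middle of the pan when I handed the job in, with both ends in the air and the gripper open and clear; finish_job() returned no verdict.

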